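# Stand the last pillar, then hold the driver ready over it

### The job

Stand the loose red pillar upright in the empty bore of the aluminium chassis plate, pushed fully home, and let go of it. Then draw the orange pen screwdriver out of its leaning stand, turn it upright with the bit straight down, and finish while still holding it there, the bit directly above that pillar's brass top with a gap of about 3 cm. Leave the other things on the bench undisturbed.

Things in the scene. Friction and masses are not known exactly. Their poses are not given: they have to be found in the camera images.
- pillar: the loose pillar: upright red plastic cylinder 18 mm in diameter and 50 mm high with a 14 mm brass disc 4 mm thick on top, 54 mm in all, 30 g. It starts standing alone on the grey mat. Origin: centre of its underside; z: up along its axis
- pillar_top (a point): centre of the loose pillar's brass top face, 54 mm above its origin
- chassis: fixed aluminium plate 160 x 116 x 20 mm (x, y, z), origin: centre of its underside. On it a small green circuit board (its parts up to 41 mm above the bench) and, at three corners (55 mm from the middle in x, 38 mm in y), pillars like the loose one, tops 60 mm above the bench. The fourth corner, x -55, y -38 mm, is the empty bore
- bore (a point): centre of the empty bore's mouth, level with the plate's top, 20 mm above the bench; axes as the chassis. The bore is vertical, round, 22 mm in diameter (4 mm wider than the pillar), its mouth chamfered 3 mm, and 14 mm deep with a flat bottom; a pillar fully home has its underside 14 mm below this point and its top 40 mm above it
- driver: cordless pen screwdriver, a rigid rod 160 mm long, 110 g. From its origin, the point of the bit, up its axis z: 6 mm thick steel bit to 18 mm, 12 mm steel collet to 70 mm, orange handle 22 mm thick to 160 mm (black bands at its ends); centre of mass at about 103 mm. Starts in the stand, leaning 36 to 42 degrees from vertical, held only by gravity
- stand: fixed driver stand: dark steel foot 110 x 80 x 12 mm and an aluminium tube (outside 26, inside 15 mm, 55 mm long) leaning 36 degrees from vertical to the stand's +x. The driver's collet sits in it, the handle rests on its upper rim and stands clear; draw the driver 60 mm or more along its own axis to free it. Origin: centre of the foot's underside
- stand_mouth (a point): centre of the stand tube's upper rim, on its axis, 89 mm above the bench
- cap_a: bystander: blue capacitor can with an aluminium top, 22 mm in diameter, 46 mm high, standing. Origin: centre of its underside
- cap_b: bystander: a second blue capacitor can, the same
- multimeter: bystander: green hand multimeter, 150 x 76 x 40 mm, lying flat. Origin: centre of its underside, x along its length
- coil: bystander: copper ring coil, 46 mm outer diameter, 18 mm high, lying flat. Origin: centre of its underside
- dish: bystander: shallow blue dish of screws, 60 mm in diameter, 13 mm high. Origin: centre of its underside
- flask: bystander: white bottle with a blue cap, 38 mm in diameter, 110 mm high. Origin: centre of its underside

How it is judged:
By the outcome, as a careful person would: the job done as asked, in the order asked, and still so for the second after the job is handed in, while the arm keeps its last pose, push and grip.
It also fails if it takes over 58 s, if anything falls off the work surface, if the arm or the gripper's body presses on something with over 40 N, if the wrist force passes 120 N, or if a joint passes its speed limit or range.

### The arm

A 6-joint arm with a two-finger parallel gripper is mounted at the origin on the work surface. World frame = base frame: x ahead of the robot, y to its left, z up, the work surface at z = 0. Lengths are in m, angles in rad, forces in N, time in s.
With the tool pointing down it reaches from about 0.375 to 0.9 m from the base axis. Payload 3.1 kg.
Tool frame: the origin (TCP) lies at the very end of the fingers, on their centre line; the grasp point (between the pads) lies 19 mm behind it; z points along the fingers, y is the line along which they close (so a half turn about z gives the same grasp; the last joint's range is limited). The gripper opens to 85 mm and grips with 20 to 120 N. Pads are 22 mm wide; open, the fingers measure 114 mm over their backs; the gripper's body (76 mm by 85 mm) begins 54 mm behind the grasp point. The pads swing forward as they close: fully open they stand 13 mm farther back than shut.
Start: joints at [1.123, 0.527, 1.433, -0, 1.181, -0.178], TCP at [0.166, 0.603, 0.231] pointing down, gripper open.
Joint ranges: [-3.08, 3.08], [-0.75, 2.2], [0.22, 2.44], [-1.43, 4.57], [0, 2.65], [-2.85, 2.85]. Speed limits (rad/s): [2.79, 2.79, 3.14, 3.14, 3.14, 3.14].

### API

Orientations are given as a unit quaternion [x, y, z, w].
In Python, from station import manip, vision gives the robot as it stands.
- The arm moves only by the tool drive_tool, never from a script. Its argument "deltas" is a list that holds one entry, the list of rows, each a list of 4 numbers: the shift along the tool's x, y, z in mm, then the turn about the tool's z in rad. A call has 1 to 5 rows; each row is the pose to reach, as a shift and turn from the pose commanded when the call began, along the tool's axes at that moment; what a row does not reach only later rows make up. A row lasts 1/12 s, in which the tool goes at most 41.7 mm and 7.16 degrees, less where a joint would pass 70% of its speed; a pose out of reach is approached as far as the arm can. A call with a gripper value outside its range is refused whole. "jaw" is the finger opening in mm, from 0 to 85.4, set as the call begins (left out, the last holds). The fingers move at their own pace and stop on an object; "force" is the grip in N (left out, the last holds). Time passes only in rows, so rows that repeat a pose let the fingers close. It gives the time, the measured TCP pose, the force, the opening and the grip force at its end, in the units of the state.
- manip.sense(): the state, without advancing time (a new reading comes with each control period).
- vision.snapshot(name): name is "scene" or "top" or "wrist"; returns the picture (384x512x3 uint8, red, green, blue); there is no depth.
- vision.camera_model(name): a dict with "camera_matrix" (3x3 intrinsics, pixels), "rvec" (rotation vector, rad) and "tvec" (3), from world to camera coordinates, as OpenCV has them. Camera axes: x right, y down, z forward; pixel columns grow to the right and rows downward; lengths in m; the calibration is good to about 2 mm. A picture is of the moment at which its call begins: read the wrist's pose just before it. camera_model takes no time and is no camera call; for the wrist camera it gives the pose at the moment of the call.
- manip.sign_off(): hands the job in; it is judged then, once.
The state is a dict: "t": time; "q": joint angles; "qd": joint speeds; "tau": joint torques, N m; "tcp_pos": TCP position; "tool_rot": TCP orientation; "force": force on the tool from outside, world axes, zero at the start; "ft_torque": the same for the moment, N m; "finger_gap": opening from 0.0 (shut) to 1.0 (fully open); "gripper_force": force on a finger pad.
Only numpy, scipy, OpenCV 4.12 (cv2) and the standard library are available. Lean on these libraries where they do the work, as an engineer would, in place of code of your own. Each camera call takes 0.05 s, during which the arm holds its last target. There are 200 camera calls.

## Working session

There is one attempt and no reset: what is moved stays moved. The work goes in short steps, Python scripts to look and compute and a tool call to move; the robot and the scene stay as the last step left them, time stands still between calls to the robot, and variables do not carry over. Pictures are saved under pics/ and viewed, at most 10 in all, crops included, and the job is handed in when it is done.

Besides the shell and the picture viewer there is one more tool, called after ">>>" as a command line: name --argument value ..., lists and objects as JSON in quotes. drive_tool: Moves the arm, as the interface text tells. Its arguments: {"type":"object","properties":{"deltas":{"type":"array"},"jaw":{"type":"number"},"force":{"type":"number"}},"required":["deltas"]}

```bash
mkdir -p pics
cat > h.py <<'E'
import numpy as np, cv2
from station import manip, vision
from scipy.spatial.transform import Rotation as R
def snap(n,f):
    m=vision.camera_model(n); im=vision.snapshot(n)
    cv2.imwrite(f'pics/{f}.png',im[:,:,::-1]); np.savez(f'pics/{f}.npz',K=m['camera_matrix'],r=m['rvec'],t=m['tvec']); return im
def cam(f):
    d=np.load(f'pics/{f}.npz'); return d['K'],cv2.Rodrigues(d['r'])[0],d['t'].ravel()
def ray(f,u,v):
    K,Rm,t=cam(f); return -Rm.T@t, Rm.T@np.linalg.solve(K,[u,v,1.])
def atz(f,u,v,z):
    c,d=ray(f,u,v); return c+d*(z-c[2])/d[2]
def proj(f,P):
    K,Rm,t=cam(f); p=(K@(Rm@np.atleast_2d(P).T+t[:,None])).T; return p[:,:2]/p[:,2:]
E
python3 - <<'E'
from h import *
s=manip.sense(); print({k:np.round(v,3) for k,v in s.items()})
for n in ('scene','top','wrist'):
    snap(n,n+'0'); K,Rm,t=cam(n+'0'); print(n,-Rm.T@t,Rm[2],K[0,0])
for n in ('scene','top'):
    im=cv2.imread(f'pics/{n}0.png'); cv2.imwrite(f'pics/{n}0b.png',cv2.resize(im,(800,600),interpolation=cv2.INTER_CUBIC))
E
```

```text
{'t': np.float64(0.0), 'q': array([ 1.123,  0.529,  1.434, -0.   ,  1.181, -0.179]), 'qd': array([-0.001, -0.002,  0.   ,  0.001,  0.002,  0.003]), 'tau': array([ 1.0000e-03, -4.4235e+01, -1.7803e+01, -0.0000e+00,  8.0000e-03,
        0.0000e+00]), 'tcp_pos': array([0.166, 0.602, 0.23 ]), 'tool_rot': array([ 0.134,  0.991, -0.001, -0.   ]), 'force': array([-1.114, -0.436, -1.289]), 'ft_torque': array([ 0.027, -0.034, -0.012]), 'gripper_force': np.float64(0.0), 'finger_gap': np.float64(0.999)}
scene [ 1.05988171 -0.39685388  0.5536136 ] [-0.65320534  0.46996762 -0.59367771] 359.7341590681454
top [ 0.36001875 -0.02250552  1.04385361] [ 0.21852117  0.00252547 -0.97582894] 403.081659605925
wrist [0.08935979 0.62354902 0.37238457] [ 0.30119802 -0.08454854 -0.94980593] 303.07069242359904
```

View pics/top0b.png

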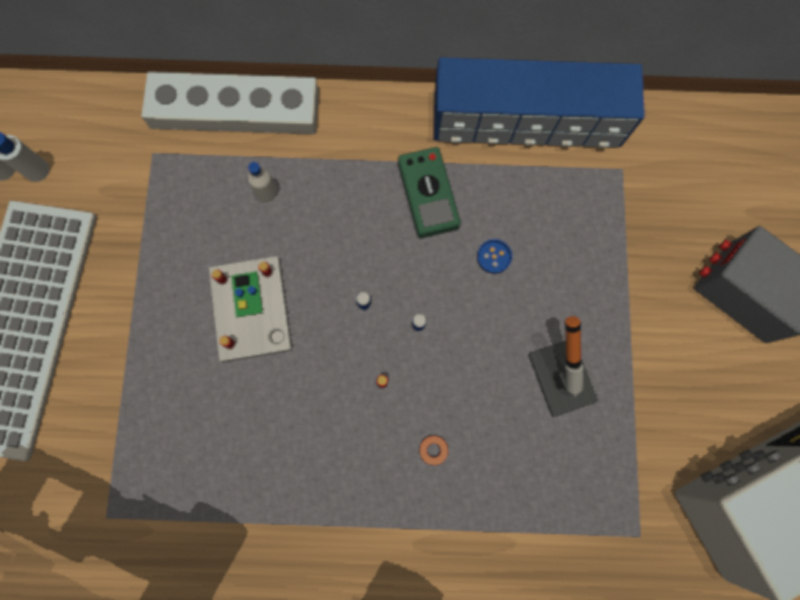

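View pics/scene0b.png

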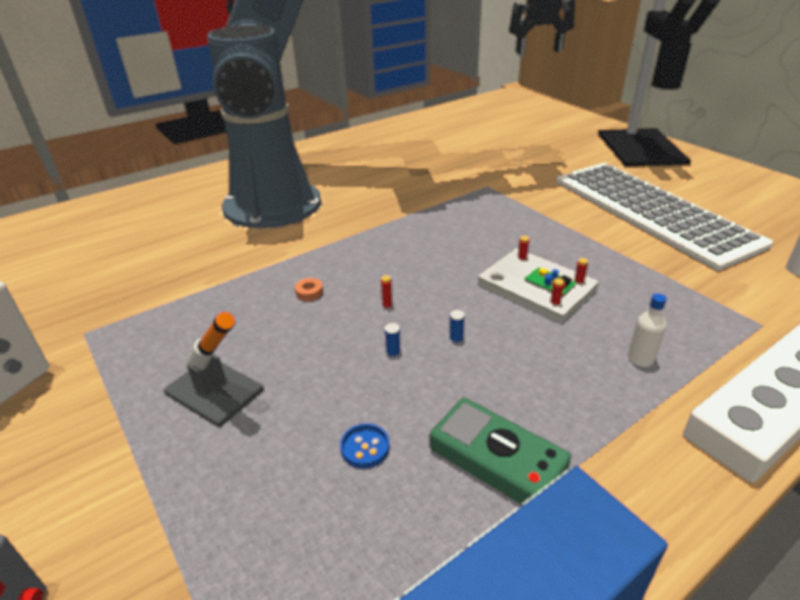

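The top view (800 px wide) shows the loose pillar's brass top at (382,380), the empty bore at (277,337) and the other pillars' tops at (219,274), (265,267) and (227,341). It also shows the driver from (574,365) to (573,322), with the caps at (363,299) and (419,321). In the scene view the pillar's top is at (387,279), and the driver's handle runs from (205,348) to (226,320), leaning up and to the right.

```bash
cat > m1.py <<'E'
from h import *
from scipy.optimize import least_squares
def seg(n,lo,hi,box=None,mina=6):
    im=cv2.imread(f'pics/{n}.png'); m=cv2.inRange(cv2.cvtColor(im,cv2.COLOR_BGR2HSV),lo,hi)
    if box: k=np.zeros_like(m); x0,y0,x1,y1=box; k[y0:y1,x0:x1]=1; m=m*k
    c,l,s,ce=cv2.connectedComponentsWithStats(m); return [(int(s[i,4]),ce[i].round(1)) for i in range(1,c) if s[i,4]>=mina],m
if __name__=='__main__':
    s=0.64
    for nm,(u,v) in dict(tl=(219,274),tr=(265,267),bl=(227,341),loose=(382,380)).items():
        u,v=u*s,v*s
        b,_=seg('top0',(10,100,110),(28,255,255),(int(u-8),int(v-8),int(u+9),int(v+9)),3)
        z=.054 if nm=='loose' else .060
        print(nm,b,[atz('top0',*c,z).round(4) for a,c in b])
    print('bore',atz('top0',277*s,337*s,.02).round(4))
    print('plate corners',[atz('top0',u*s,v*s,.02).round(4)[:2] for u,v in [(209,266),(279,258),(290,350),(220,360)]])
    print('caps',[atz('top0',u*s,v*s,.046).round(3)[:2] for u,v in [(363,299),(419,321)]])
    print('foot',[atz('top0',u*s,v*s,.012).round(3)[:2] for u,v in [(530,353),(556,414),(596,402)]])
    P=seg('scene0',(10,100,110),(28,255,255),(int(387*s-8),int(279*s-8),int(387*s+9),int(279*s+9)),3)[0]
    print('scene loose',[(atz('scene0',*c,.054).round(4),a) for a,c in P])
    # driver handle: rectangle fit from orange mask in both views
    for n,box in (('top0',(345,190,390,260)),('scene0',(110,190,160,235))):
        b,m=seg(n,(4,150,80),(17,255,255),box); c=max(b,key=lambda t:t[0]); ys,xs=np.nonzero(m)
        r=cv2.minAreaRect(np.c_[xs,ys].astype(np.float32)); print(n,b,r,cv2.boxPoints(r).round(1).tolist())
E
python3 m1.py
```

```text
tl [(27, array([138.4, 175.1]))] [array([0.6078, 0.2662, 0.06  ])]
tr [(28, array([168.4, 170.2]))] [array([0.6231, 0.1918, 0.06  ])]
bl [(29, array([143.3, 217.4]))] [array([0.501 , 0.2441, 0.06  ])]
loose [(38, array([244.2, 242.8]))] [array([ 0.4477, -0.0062,  0.054 ])]
bore [0.5141 0.1684 0.02  ]
plate corners [array([0.6306, 0.2914]), array([0.6486, 0.1749]), array([0.4934, 0.1456]), array([0.4732, 0.2582])]
caps [array([0.577, 0.029]), array([ 0.544, -0.063])]
foot [array([ 0.503, -0.248]), array([ 0.405, -0.289]), array([ 0.427, -0.354])]
scene loose [(array([ 0.4478, -0.0082,  0.054 ]), 24)]
top0 [(48, array([366.1, 205.9])), (150, array([366.6, 221.6]))] ((366.0, 217.0), (28.0, 8.0), 90.0) [[362.0, 203.0], [370.0, 203.0], [370.0, 231.0], [362.0, 231.0]]
scene0 [(108, array([143.5, 205. ])), (148, array([134.8, 216.8]))] ((138.13417053222656, 211.7073211669922), (11.088338851928711, 28.111278533935547), 38.65980529785156) [[125.0, 219.1999969482422], [142.60000610351562, 197.3000030517578], [151.1999969482422, 204.1999969482422], [133.6999969482422, 226.10000610351562]]
```

```bash
cat > m2.py <<'E'
from h import *
from m1 import seg
def plane(f,a,b):
    c,d1=ray(f,*a); _,d2=ray(f,*b); n=np.cross(d1,d2); n/=np.linalg.norm(n); return n,n@c
def line(planes):
    A=np.array([p[0] for p in planes]); b=np.array([p[1] for p in planes])
    d=np.linalg.svd(A)[2][2]; d=d if d[2]>0 else -d; p=np.linalg.lstsq(A,b,rcond=None)[0]
    return p+d*(.089-p[2])/d[2], d
if __name__=='__main__':
    pl=[]
    for n,box in (('top0',(345,190,390,260)),('scene0',(110,190,160,235))):
        b,m=seg(n,(4,150,80),(17,255,255),box); ys,xs=np.nonzero(m)
        l=cv2.fitLine(np.c_[xs,ys].astype(np.float32),cv2.DIST_L2,0,.01,.01).ravel(); print(n,l)
        pl.append(plane(n,l[2:],l[2:]+20*l[:2]))
    P,d=line(pl); print('mouth pt',P.round(4),'dir',d.round(3),'lean',np.degrees(np.arccos(d[2])),'az',np.arctan2(d[1],d[0]))
    for n in('top0','scene0'): print(n,proj(n,[P+d*k for k in(-.02,0,.09)]).round(1).tolist())
E
python3 m2.py
```

```text
top0 [2.0438395e-02 9.9979109e-01 3.6647476e+02 2.1780807e+02]
scene0 [  0.59721196  -0.80208343 138.44922    211.82812   ]
mouth pt [ 0.4749 -0.2966  0.089 ] dir [0.615 0.212 0.759] lean 40.60063423603277 az 0.33120619268992213
top0 [[366.9, 239.9], [366.8, 234.1], [366.2, 205.7]]
scene0 [[129.2, 224.3], [131.7, 220.9], [144.2, 204.1]]
```

Run:
```python
import cv2,numpy as np
a=cv2.imread('pics/top0.png')[185:275,325:400]; b=cv2.imread('pics/scene0.png')[190:275,95:170]
cv2.imwrite('pics/drv.png',np.hstack([cv2.resize(a,(400,480),interpolation=2),cv2.resize(b,(400,480),interpolation=2)]))
```

```text
(no output)
```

View pics/drv.png

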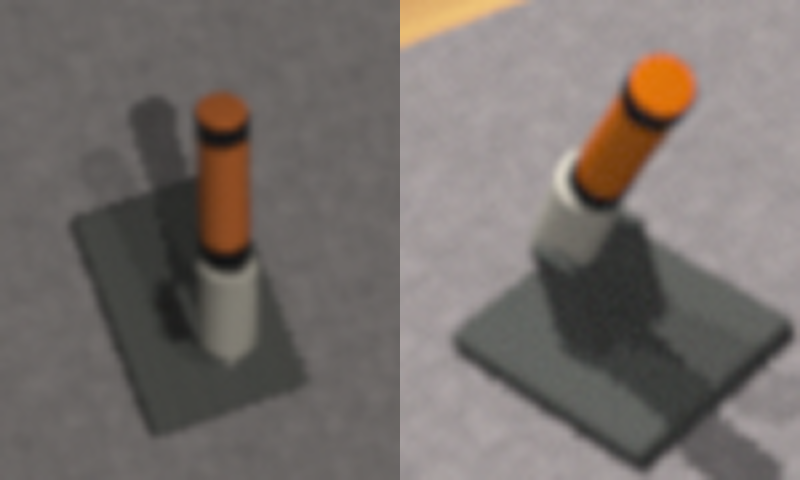

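The view shows the driver's end face at native (366.7,206), and its tube leaning about 40° toward azimuth ~0.35 rad. This matches the triangulated line, with the mouth near (0.475,-0.297). Now I'll move above the pillar.

>>> drive_tool --deltas '[[[-13,-15,0,0],[-39,-46,0,0],[-65,-76,0,0],[-90,-107,0,0],[-116,-137,0,0]]]' --jaw 50 --force 40

```text
t: 0.57
tcp_pos: [0.2413, 0.4378, 0.231]
tool_rot: [0.133, 0.991, -0.0, -0.0]
force: [0.8, -0.5, 0.4]
finger_gap: 0.594
gripper_force: 0.0
```

>>> drive_tool --deltas '[[[-26,-31,0,0],[-52,-61,0,0],[-78,-92,0,0],[-103,-122,0,0],[-129,-153,0,0]]]'

```text
t: 0.98
tcp_pos: [0.3253, 0.2562, 0.2314]
tool_rot: [0.134, 0.991, 0.0, 0.0]
force: [0.8, 0.4, 0.5]
finger_gap: 0.584
gripper_force: 0.0
```

>>> drive_tool --deltas '[[[-26,-31,0,0],[-52,-61,0,0],[-78,-92,0,0],[-103,-122,0,0],[-129,-153,0,0]]]'

```text
t: 1.4
tcp_pos: [0.4091, 0.0743, 0.2314]
tool_rot: [0.134, 0.991, 0.0, 0.0]
force: [1.5, 0.8, 0.1]
finger_gap: 0.585
gripper_force: 0.0
```

>>> drive_tool --deltas '[[[-17,-20,20,0],[-34,-40,45,0],[-48,-56,65,0],[-57,-66,77,0],[-60,-69,80,0]]]'

```text
t: 1.82
tcp_pos: [0.4485, -0.0082, 0.1494]
tool_rot: [0.135, 0.991, 0.0, -0.001]
force: [0.8, -0.5, 0.7]
finger_gap: 0.586
gripper_force: 0.0
```

>>> drive_tool --deltas '[[[0,0,0,0],[0,0,0,0]]]'

```text
t: 1.98
tcp_pos: [0.4481, -0.0059, 0.1515]
tool_rot: [0.134, 0.991, 0.0, -0.0]
force: [-0.2, 0.4, 0.4]
finger_gap: 0.585
gripper_force: 0.0
```

Run:
```python
from h import *
from m1 import seg
s=manip.sense(); print(s['t'],s['tcp_pos'].round(4),s['tool_rot'].round(3),s['q'].round(2))
snap('wrist','w1')
print(proj('w1',[[.4477,-.007,.054],s['tcp_pos']]))
u,v=proj('w1',[.4477,-.007,.054])[0].astype(int)
b=seg('w1',(10,100,110),(28,255,255),(max(u-30,0),max(v-30,0),u+30,v+30),10)[0]
print([(a,c,atz('w1',*c,.054).round(4)) for a,c in b])
```

```text
1.9833 [ 0.4481 -0.0059  0.1515] [ 0.134  0.991  0.    -0.   ] [-0.26  0.43  1.94  0.    0.77 -1.57]
[[256.63542088 197.26772535]
 [257.83973877 255.50087185]]
[(232, array([257.3, 195.8]), array([ 0.4466, -0.0061,  0.054 ]))]
```

View pics/w1.png

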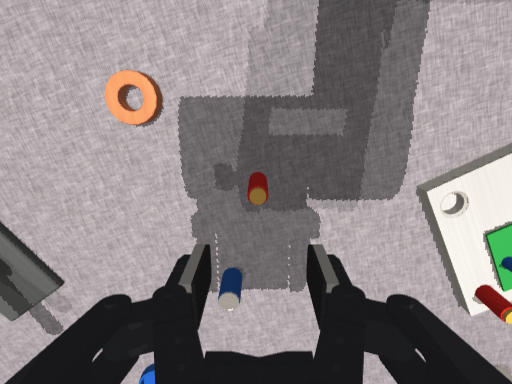

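The picture shows the pillar's brass top at (257,196), well between the fingers, with cap_b at (230,290) about 110 mm away and the empty bore at (453,203). The pillar is at (0.4466,-0.0061), which agrees with the top view.

>>> drive_tool --deltas '[[[1,0,12,0],[1,0,50,0],[1,0,90,0],[1,0,120,0],[1,0,131,0]]]'

```text
t: 2.45
tcp_pos: [0.446, -0.0046, 0.0183]
tool_rot: [0.133, 0.991, 0.0, -0.002]
force: [-0.1, 0.6, 0.4]
finger_gap: 0.585
gripper_force: 0.0
```

>>> drive_tool --deltas '[[[0,0,0,0],[0,0,0,0],[0,0,0,0],[0,0,0,0],[0,0,0,0]]]' --jaw 0 --force 50

```text
t: 2.87
tcp_pos: [0.4483, -0.0061, 0.0217]
tool_rot: [0.134, 0.991, -0.0, 0.002]
force: [0.1, 0.2, -0.6]
finger_gap: 0.19
gripper_force: 48.7
```

>>> drive_tool --deltas '[[[0,0,0,0],[0,0,0,0]]]'

```text
t: 3.03
tcp_pos: [0.4482, -0.0062, 0.0214]
tool_rot: [0.134, 0.991, -0.0, 0.001]
force: [0.9, 0.9, 7.6]
finger_gap: 0.191
gripper_force: 49.5
```

>>> drive_tool --deltas '[[[0,0,-15,0],[0,3,-45,0],[-1,20,-60,0],[-4,55,-60,0],[-8,95,-60,0]]]'

```text
t: 3.45
tcp_pos: [0.4811, 0.0831, 0.082]
tool_rot: [0.136, 0.991, -0.0, 0.001]
force: [1.2, -0.2, 0.3]
finger_gap: 0.194
gripper_force: 49.2
```

>>> drive_tool --deltas '[[[-4,38,0,0],[-8,70,0,0],[-11,88,0,0],[-12,93,0,0],[-12,93,0,0]]]'

```text
t: 3.87
tcp_pos: [0.517, 0.171, 0.0805]
tool_rot: [0.133, 0.991, 0.0, 0.001]
force: [0.4, -0.3, -0.2]
finger_gap: 0.196
gripper_force: 49.2
```

>>> drive_tool --deltas '[[[0,0,0,0],[0,0,0,0]]]'

```text
t: 4.03
tcp_pos: [0.5156, 0.1687, 0.0802]
tool_rot: [0.135, 0.991, -0.0, -0.001]
force: [-1.1, 0.3, -1.2]
finger_gap: 0.198
gripper_force: 49.2
```

Run:
```python
from h import *
s=manip.sense(); print(s['t'],s['tcp_pos'].round(4),s['tool_rot'].round(3),s['force'].round(1))
snap('wrist','w2'); snap('scene','s2')
T=s['tcp_pos']; B=np.array([.5158,.1697,.02])
print('tcp',proj('w2',T),'bore',proj('w2',B),'pillar top pred',proj('w2',T+[-.0016,0,.033]))
a=cv2.imread('pics/w2.png')
cv2.imwrite('pics/w2b.png',cv2.resize(a[60:360,56:456],(800,600),interpolation=2))
```

```text
4.0333 [0.5156 0.1687 0.0802] [ 0.135  0.991 -0.    -0.001] [-1.1  0.3 -1.2]
tcp [[257.8701309  255.51586932]] bore [[259.48818249 213.68870507]] pillar top pred [[256.67565828 291.05792444]]
```

View pics/w2b.png

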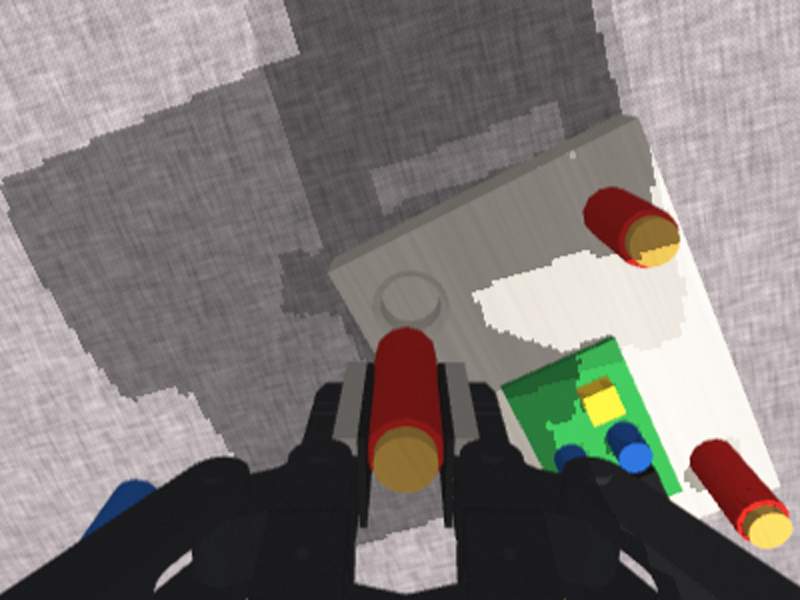

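The crop shows the bore's rim centred at about (408,302), native (260,211). The pillar's top is at (406,459), native (259,289.5), with its underside edge at about (405,330).

Run:
```python
from h import *
from m1 import seg
s=manip.sense(); T=s['tcp_pos']
b=seg('w2',(10,60,60),(28,255,255),(220,260,300,320),30)[0]; print(b)
print('bore',atz('w2',260,211.3,.02).round(4)); 
for h in(.030,.033,.036): print('pillar top',atz('w2',259,289.5,T[2]+h).round(4))
Rm=R.from_quat(s['tool_rot']).as_matrix(); print(Rm[:,:2].round(3).tolist())
```

```text
[(879, array([258.4, 289.4]))]
bore [0.5141 0.1705 0.02  ]
pillar top [0.5155 0.1693 0.1102]
pillar top [0.5135 0.1698 0.1132]
pillar top [0.5115 0.1704 0.1162]
[[-0.964, 0.267], [0.267, 0.964], [0.001, -0.001]]
```

>>> drive_tool --deltas '[[[0,0,10,0],[0,1,28,0],[0,1,38,0],[0,1,43,0],[0,1,46,0]]]'

```text
t: 4.55
tcp_pos: [0.5161, 0.1703, 0.033]
tool_rot: [0.134, 0.991, -0.0, -0.001]
force: [0.0, -0.5, -0.1]
finger_gap: 0.195
gripper_force: 49.2
```

>>> drive_tool --deltas '[[[0,0,2,0],[0,0,4,0],[0,0,6,0],[0,0,8,0],[0,0,8,0]]]'

```text
t: 4.97
tcp_pos: [0.5173, 0.1709, 0.0275]
tool_rot: [0.134, 0.991, 0.0, 0.001]
force: [-0.2, -0.7, 5.5]
finger_gap: 0.189
gripper_force: 49.9
```

>>> drive_tool --deltas '[[[0,0,0,0],[0,0,0,0]]]'

```text
t: 5.13
tcp_pos: [0.5173, 0.1709, 0.0274]
tool_rot: [0.134, 0.991, 0.0, 0.001]
force: [-0.6, -0.4, 5.7]
finger_gap: 0.193
gripper_force: 49.8
```

>>> drive_tool --deltas '[[[0,0,2,0],[0,0,3,0],[0,0,3,0]]]'

```text
t: 5.38
tcp_pos: [0.5175, 0.1709, 0.0273]
tool_rot: [0.134, 0.991, 0.0, 0.001]
force: [-4.5, -1.8, 26.6]
finger_gap: 0.195
gripper_force: 52.0
```

>>> drive_tool --deltas '[[[0,0,-3,0],[0,0,-3,0]]]'

```text
t: 5.55
tcp_pos: [0.5178, 0.171, 0.0278]
tool_rot: [0.134, 0.991, 0.0, 0.002]
force: [0.3, -0.1, 0.2]
finger_gap: 0.191
gripper_force: 49.1
```

>>> drive_tool --deltas '[[[0,0,0,0],[0,0,0,0],[0,0,0,0],[0,0,0,0]]]' --jaw 40

```text
t: 5.88
tcp_pos: [0.5167, 0.1708, 0.0258]
tool_rot: [0.134, 0.991, -0.0, -0.0]
force: [-0.4, 0.5, -0.1]
finger_gap: 0.469
gripper_force: 0.0
```

>>> drive_tool --deltas '[[[0,0,-10,0],[0,0,-40,0],[0,0,-80,0],[0,0,-110,0],[0,0,-120,0]]]'

```text
t: 6.3
tcp_pos: [0.5195, 0.1713, 0.1511]
tool_rot: [0.134, 0.991, 0.001, 0.004]
force: [-0.2, 0.0, 0.6]
finger_gap: 0.47
gripper_force: 0.0
```

Run:
```python
from h import *
s=manip.sense(); print(s['t'],s['tcp_pos'].round(4))
snap('wrist','w3'); print(proj('w3',[[.5141,.1705,.06],[.5141,.1705,.02]]))
a=cv2.imread('pics/w3.png'); cv2.imwrite('pics/w3b.png',a[100:300,180:480])
```

```text
6.3 [0.5195 0.1713 0.1511]
[[254.97002162 193.03280755]
 [255.28387121 179.77233108]]
```

View pics/w3b.png

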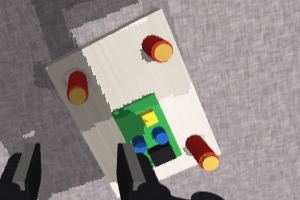

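The pillar's brass top is at native (257,195), within 2 px of the predicted home position, and it stands like its neighbours. It is home and released. Next I'll move to the driver, turning the fingers to straddle its lean.

>>> drive_tool --deltas '[[[-5,-19,-20,0],[-15,-58,-50,0],[-26,-97,-80,0],[-36,-135,-100,0],[-46,-174,-100,0]]]' --jaw 60

```text
t: 6.77
tcp_pos: [0.516, 0.0061, 0.2456]
tool_rot: [0.133, 0.991, 0.0, 0.002]
force: [1.8, -0.9, 0.1]
finger_gap: 0.703
gripper_force: 0.0
```

>>> drive_tool --deltas '[[[-10,-39,0,0],[-21,-77,0,0],[-31,-116,0,0],[-41,-155,0,0],[-51,-193,0,0]]]'

```text
t: 7.18
tcp_pos: [0.512, -0.1942, 0.2423]
tool_rot: [0.134, 0.991, 0.001, -0.001]
force: [0.3, -0.2, -1.7]
finger_gap: 0.701
gripper_force: 0.0
```

>>> drive_tool --deltas '[[[-8,-35,0,-0.12],[-15,-60,0,-0.24],[-19,-70,0,-0.36],[-20,-73,0,-0.48],[-20,-73,0,-0.6]]]'

```text
t: 7.6
tcp_pos: [0.5122, -0.2696, 0.2418]
tool_rot: [-0.167, 0.986, 0.001, -0.001]
force: [0.2, -0.3, 0.3]
finger_gap: 0.707
gripper_force: 0.0
```

>>> drive_tool --deltas '[[[0,0,0,-0.03],[0,0,0,-0.03],[0,0,0,-0.03]]]'

```text
t: 7.85
tcp_pos: [0.5125, -0.2679, 0.2423]
tool_rot: [-0.179, 0.984, 0.001, -0.001]
force: [0.3, -0.8, -0.4]
finger_gap: 0.702
gripper_force: 0.0
```

Run:
```python
from h import *
s=manip.sense(); print(s['t'],s['tcp_pos'].round(4),s['q'].round(2)); Rm=R.from_quat(s['tool_rot']).as_matrix(); print(Rm.round(3).tolist())
print('pillar top',atz('w3',257,195,.06).round(4))
snap('wrist','w4')
P=np.array([.475,-.297,.089]);d=np.array([.615,.212,.759]); print(proj('w4',[P,P+.09*d,s['tcp_pos']]))
```

```text
7.85 [ 0.5125 -0.2679  0.2423] [-0.67  0.45  1.54 -0.    1.15 -2.61]
[[-0.936, -0.352, -0.002], [-0.352, 0.936, 0.002], [0.001, 0.002, -1.0]]
pillar top [0.5161 0.1716 0.06  ]
[[243.82536158 134.3409249 ]
 [239.21969393 217.76591568]
 [259.14534466 255.45938026]]
```

View pics/w4.png

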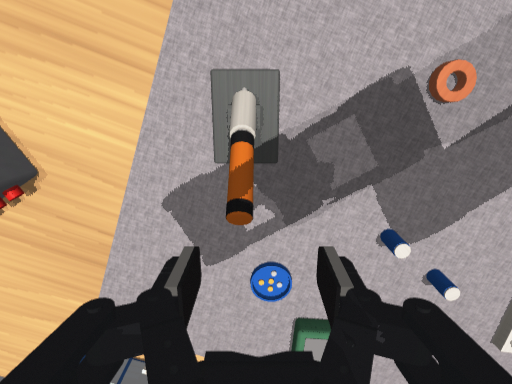

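The driver's end face is at (239,217), its lower black band at (242,137), and the tube's mouth at about (242,132), all within 3 px of the prediction. The foot is square to the image, so the yaw is right.

Run:
```python
from h import *
from m1 import seg
from m2 import plane,line
pl={}
for n,box in (('top0',(345,190,390,260)),('scene0',(110,190,160,235)),('w4',(215,120,265,235))):
    b,m=seg(n,(4,150,80),(17,255,255),box); ys,xs=np.nonzero(m)
    l=cv2.fitLine(np.c_[xs,ys].astype(np.float32),cv2.DIST_L2,0,.01,.01).ravel()
    pl[n]=plane(n,l[2:],l[2:]+20*l[:2]); print(n,l,xs.size)
for k in (('top0','scene0'),('w4','scene0'),('top0','scene0','w4')):
    P,d=line([pl[i] for i in k]); print(k,P.round(4),d.round(3),np.degrees(np.arccos(d[2])).round(1),np.arctan2(d[1],d[0]).round(3))
E=P+.09*d; print('end',E,[ (n,proj(n,E)) for n in pl])
s=manip.sense(); T=s['tcp_pos']; Rm=R.from_quat(s['tool_rot']).as_matrix()
for k in(.055,.06,.065): G=P+k*d; print(k,G.round(4),'tool delta mm',(Rm.T@(G-T)*1000).round(1)+[0,0,19])
print('axis in tool',(Rm.T@d).round(3))
```

```text
top0 [2.0438395e-02 9.9979109e-01 3.6647476e+02 2.1780807e+02] 198
scene0 [  0.59721196  -0.80208343 138.44922    211.82812   ] 256
w4 [ 4.1701812e-02 -9.9913013e-01  2.4046294e+02  1.7903677e+02] 1659
('top0', 'scene0') [ 0.4749 -0.2966  0.089 ] [0.615 0.212 0.759] 40.6 0.331
('w4', 'scene0') [ 0.4762 -0.2981  0.089 ] [0.608 0.223 0.762] 40.4 0.352
('top0', 'scene0', 'w4') [ 0.4762 -0.2975  0.089 ] [0.609 0.219 0.763] 40.3 0.345
end [ 0.53097367 -0.2778032   0.15764241] [('top0', array([[366.345946  , 205.32658434]])), ('scene0', array([[144.20491865, 204.20448164]])), ('w4', array([[239.07443005, 218.64114838]]))]
0.055 [ 0.5097 -0.2855  0.1309] tool delta mm [  8.9 -15.6 130.7]
0.06 [ 0.5127 -0.2844  0.1348] tool delta mm [  5.6 -15.6 126.8]
0.065 [ 0.5158 -0.2833  0.1386] tool delta mm [  2.4 -15.7 123. ]
axis in tool [-0.646 -0.009 -0.763]
```

>>> drive_tool --deltas '[[[0,-10,8,0],[0,-16,40,0],[0,-16,80,0],[0,-16,110,0],[0,-16,120,0]]]'

```text
t: 8.32
tcp_pos: [0.5162, -0.2817, 0.1184]
tool_rot: [-0.179, 0.984, 0.003, -0.003]
force: [-0.5, 0.1, 0.1]
finger_gap: 0.702
gripper_force: 0.0
```

>>> drive_tool --deltas '[[[0,0,0,0],[0,0,0,0],[0,0,0,0],[0,0,0,0],[0,0,0,0]]]' --jaw 0 --force 60

```text
t: 8.73
tcp_pos: [0.5198, -0.2836, 0.1256]
tool_rot: [-0.18, 0.984, -0.001, 0.001]
force: [0.2, 1.6, 2.7]
finger_gap: 0.243
gripper_force: 58.3
```

>>> drive_tool --deltas '[[[0,0,0,0],[0,0,0,0]]]'

```text
t: 8.9
tcp_pos: [0.5199, -0.2837, 0.1254]
tool_rot: [-0.18, 0.984, -0.001, 0.001]
force: [0.3, 3.1, 6.1]
finger_gap: 0.237
gripper_force: 58.6
```

>>> drive_tool --deltas '[[[-5,0,-6,0],[-13,0,-15,0],[-21,0,-25,0],[-30,0,-35,0],[-38,0,-45,0]]]'

```text
t: 9.32
tcp_pos: [0.5543, -0.2698, 0.169]
tool_rot: [-0.18, 0.984, -0.0, -0.001]
force: [-0.2, 0.0, -1.0]
finger_gap: 0.242
gripper_force: 58.8
```

>>> drive_tool --deltas '[[[-8,0,-10,0],[-17,0,-20,0],[-25,0,-32,0],[-32,0,-50,0],[-35,0,-60,0]]]'

```text
t: 9.73
tcp_pos: [0.5885, -0.2575, 0.2304]
tool_rot: [-0.18, 0.984, -0.001, 0.001]
force: [0.3, -0.2, -2.2]
finger_gap: 0.239
gripper_force: 58.8
```

>>> drive_tool --deltas '[[[0,0,0,0],[0,0,0,0]]]'

```text
t: 9.9
tcp_pos: [0.587, -0.2575, 0.2289]
tool_rot: [-0.18, 0.984, -0.0, 0.0]
force: [-0.9, -0.1, -1.9]
finger_gap: 0.237
gripper_force: 58.8
```

Run:
```python
from h import *
s=manip.sense(); print(s['t'],s['tcp_pos'].round(4),s['force'].round(2),s['ft_torque'].round(3))
snap('scene','s5'); snap('wrist','w5'); print(proj('s5',s['tcp_pos']))
u,v=proj('s5',s['tcp_pos'])[0].astype(int)
a=cv2.imread('pics/s5.png')[max(v-90,0):v+110,max(u-100,0):u+100]; b=cv2.imread('pics/w5.png')[84:384,106:406]
cv2.imwrite('pics/c5.png',np.hstack([cv2.resize(a,(400,400),interpolation=2),cv2.resize(b,(400,400))]))
```

```text
9.9 [ 0.587  -0.2575  0.2289] [-0.87 -0.14 -1.9 ] [ 0.004 -0.079 -0.005]
[[160.31982624 181.74467998]]
```

View pics/c5.png

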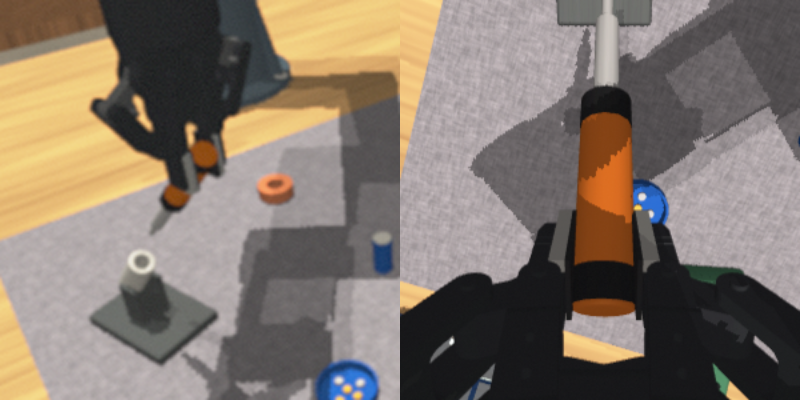

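The left half (scene crop) shows the driver held clear of the tube with its bit still pointing at the stand, leaning about 40°. The right half (wrist) shows the collet at (607,50) and the handle gripped at its end. Now I'll lower the grip force to see whether it swings upright under gravity.

>>> drive_tool --deltas '[[[0,0,0,0],[0,0,0,0],[0,0,0,0],[0,0,0,0],[0,0,0,0]]]' --force 20

```text
t: 10.42
tcp_pos: [0.5869, -0.2575, 0.2283]
tool_rot: [-0.18, 0.984, 0.0, -0.0]
force: [0.3, 0.1, -0.5]
finger_gap: 0.239
gripper_force: 58.8
```

```bash
cat > tilt.py <<'E'
from h import *
from m1 import seg
from scipy.optimize import minimize_scalar, minimize
def model(f,s,th,sg):
    Rm=R.from_quat(s['tool_rot']).as_matrix(); G=s['tcp_pos']-.019*Rm[:,2]
    d=Rm@np.array([-np.sin(th),0,-np.cos(th)])   # up the driver
    return G,d
def fit(f,s):
    b,m=seg(f,(4,150,60),(17,255,255),(150,60,360,330),100)
    ys,xs=np.nonzero(m); lo=ys.min()
    band=xs[ys<=lo+3]; return b,(band.mean(),lo),ys.max()
E
python3 - <<'E'
from tilt import *
s=manip.sense(); print(s['t'],s['tcp_pos'].round(4),s['gripper_force'],s['finger_gap'],s['ft_torque'].round(3),s['force'].round(1))
snap('wrist','w6'); print('w5',fit('w5',s)); print('w6',fit('w6',s))
for th in (0,10,20,30,36,40,45):
    G,d=model('w6',s,np.radians(th),.142); print(th,proj('w6',[G-d*.066,G-d*.072,G-d*.142]).round(1).tolist())
E
```

```text
10.4167 [ 0.5869 -0.2575  0.2283] 58.8153862953186 0.23859189835138994 [-0.013 -0.034  0.022] [ 0.3  0.1 -0.5]
w5 ([(4541, array([259.2, 226.6])), (526, array([258.1, 313.9]))], (np.float64(259.6125), np.int64(168)), np.int64(320))
w6 ([(4539, array([259.2, 226.6])), (526, array([258.1, 313.9]))], (np.float64(259.6125), np.int64(168)), np.int64(320))
0 [[259.0, 220.8], [259.0, 217.4], [258.8, 188.4]]
10 [[259.0, 205.3], [259.0, 200.9], [258.8, 162.3]]
20 [[259.0, 190.5], [259.0, 185.0], [258.9, 135.6]]
30 [[259.0, 176.5], [259.0, 169.8], [258.9, 108.1]]
36 [[259.0, 168.7], [259.0, 161.2], [258.9, 91.0]]
40 [[259.1, 163.7], [259.0, 155.6], [258.9, 79.2]]
45 [[259.1, 157.7], [259.1, 149.0], [258.9, 64.1]]
```

>>> drive_tool --deltas '[[[0,0,0,0],[0,0,0,0],[0,0,0,0],[0,0,0,0]]]' --force 20 --jaw 20

```text
t: 10.8
tcp_pos: [0.587, -0.2574, 0.2286]
tool_rot: [-0.18, 0.984, -0.0, 0.0]
force: [0.1, -0.2, -1.2]
finger_gap: 0.241
gripper_force: 58.8
```

Run:
```python
from tilt import *
s=manip.sense(); print(s['t'],s['tcp_pos'].round(4),s['gripper_force'],s['finger_gap'],s['ft_torque'].round(3),s['force'].round(1))
snap('wrist','w7'); print('w7',fit('w7',s))
```

```text
10.8 [ 0.587  -0.2574  0.2286] 58.81577789783478 0.24145219886058963 [-0.012 -0.021  0.043] [ 0.1 -0.2 -1.2]
w7 ([(4537, array([259.2, 226.6])), (526, array([258.1, 313.9]))], (np.float64(259.44303797468353), np.int64(168)), np.int64(320))
```

Force changes don't take hold on a closed grip, so I won't loosen it. I'll turn the driver between the pads instead, by pressing its collet gently against the fixed tube's overhanging front rim.

>>> drive_tool --deltas '[[[0,1,10,0],[0,1,30,0],[0,1,52,0],[0,1,68,0],[0,1,75,0]]]'

```text
t: 11.27
tcp_pos: [0.5849, -0.2553, 0.1502]
tool_rot: [-0.18, 0.984, 0.002, -0.002]
force: [-0.8, 1.2, -1.6]
finger_gap: 0.241
gripper_force: 58.8
```

>>> drive_tool --deltas '[[[6,0,0,0],[14,0,0,0],[22,0,0,0],[30,0,0,0],[38,0,0,0]]]'

```text
t: 11.68
tcp_pos: [0.5525, -0.2706, 0.1551]
tool_rot: [-0.179, 0.984, -0.001, 0.003]
force: [4.1, 2.6, -2.3]
finger_gap: 0.244
gripper_force: 58.6
```

Run:
```python
from tilt import *
s=manip.sense(); print(s['t'],s['tcp_pos'].round(4),s['gripper_force'],s['finger_gap'],s['ft_torque'].round(3),s['force'].round(1))
snap('wrist','w8'); print('w8',fit('w8',s))
```

```text
11.6833 [ 0.5525 -0.2706  0.1551] 58.55756342411041 0.24361066939690962 [ 0.696 -0.946 -0.102] [ 4.1  2.6 -2.3]
w8 ([(4315, array([258.7, 229. ])), (640, array([258.4, 314.5]))], (np.float64(258.56716417910445), np.int64(172)), np.int64(322))
```

>>> drive_tool --deltas '[[[7,0,0,0],[14,0,0,0],[21,0,0,0],[28,0,0,0],[34,0,0,0]]]'

```text
t: 12.15
tcp_pos: [0.5204, -0.2825, 0.1546]
tool_rot: [-0.179, 0.984, -0.001, 0.002]
force: [5.7, 0.7, -1.5]
finger_gap: 0.24
gripper_force: 61.2
```

Run:
```python
from tilt import *
s=manip.sense(); print(s['t'],s['tcp_pos'].round(4),s['gripper_force'],s['finger_gap'],s['ft_torque'].round(3),s['force'].round(1))
snap('wrist','w9'); print('w9',fit('w9',s))
```

```text
12.15 [ 0.5204 -0.2825  0.1546] 61.21264457702637 0.2397358098737403 [ 0.213 -1.32   0.013] [ 5.7  0.7 -1.5]
w9 ([(3368, array([258.5, 239.3])), (1064, array([258.3, 316.7]))], (np.float64(258.42028985507244), np.int64(192)), np.int64(329))
```

>>> drive_tool --deltas '[[[6,0,0,0],[13,0,0,0],[19,0,0,0],[25,0,0,0],[28,0,0,0]]]'

```text
t: 12.62
tcp_pos: [0.4942, -0.2925, 0.1546]
tool_rot: [-0.179, 0.984, -0.001, 0.002]
force: [5.0, 2.8, 0.7]
finger_gap: 0.238
gripper_force: 64.9
```

>>> drive_tool --deltas '[[[0,0,0,0],[0,0,0,0]]]'

```text
t: 12.78
tcp_pos: [0.4941, -0.2925, 0.1544]
tool_rot: [-0.179, 0.984, -0.001, 0.001]
force: [4.6, 1.3, -0.5]
finger_gap: 0.247
gripper_force: 65.0
```

```bash
cat >> tilt.py <<'E'
def steel(f,s,rows=range(150,230)):
    'silhouette edges of the driver per row, printed for checking'
    im=cv2.imread(f'pics/{f}.png'); return im
E
python3 - <<'E'
from tilt import *
s=manip.sense(); print(s['t'],s['tcp_pos'].round(4),s['gripper_force'],s['finger_gap'],s['ft_torque'].round(3),s['force'].round(1))
snap('wrist','w10'); print('w10',fit('w10',s)); snap('scene','s10'); snap('top','t10')
for th in(-5,0,5,10):
    G,d=model('w10',s,np.radians(th),0); print(th,proj('w10',[G-d*.066,G+d*.018,G-d*.142]).round(1).tolist(), proj('s10',[G+d*.018,G-d*.142]).round(1).tolist(),proj('t10',[G+d*.018,G-d*.142]).round(1).tolist())
u,v=proj('s10',s['tcp_pos'])[0].astype(int)
a=cv2.imread('pics/s10.png')[max(v-60,0):v+60,max(u-60,0):u+60]; b=cv2.imread('pics/w10.png')[120:340,160:360]
print(u,v); cv2.imwrite('pics/c10.png',np.hstack([cv2.resize(a,(400,400),interpolation=2),cv2.resize(b,(360,400),interpolation=2)]))
E
```

```text
12.7833 [ 0.4941 -0.2925  0.1544] 64.95316743850708 0.24742547184650387 [ 0.26  -1.188  0.009] [ 4.6  1.3 -0.5]
w10 ([(2454, array([258.4, 251. ])), (1303, array([258.4, 315.7]))], (np.float64(258.03389830508473), np.int64(214)), np.int64(329))
-5 [[259.0, 228.8], [259.4, 296.9], [258.8, 201.5]] [[123.7, 181.7], [147.8, 248.8]] [[378.4, 220.5], [356.7, 224.1]]
0 [[259.0, 220.8], [259.4, 300.3], [258.8, 188.4]] [[124.2, 182.0], [143.6, 246.6]] [[378.2, 219.8], [358.5, 228.8]]
5 [[259.0, 213.0], [259.4, 303.4], [258.8, 175.4]] [[124.9, 182.3], [139.4, 244.1]] [[377.9, 219.1], [360.4, 233.4]]
10 [[259.0, 205.3], [259.4, 306.2], [258.8, 162.3]] [[125.5, 182.6], [135.1, 241.3]] [[377.6, 218.4], [362.4, 238.0]]
129 198
```

View pics/c10.png

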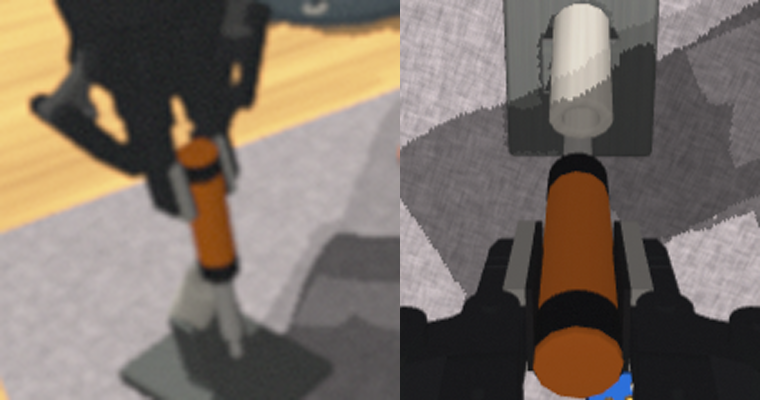

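The scene crop (left) shows the driver almost upright beside the tube, from its top at (198,150) to its bit at (237,353). The wrist crop shows the handle centred between the pads. I'll measure the remaining tilt from the axis planes.

```bash
cat > axis.py <<'E'
from tilt import *
from m2 import plane
def axis(k,s,show=True):
    'driver axis from the orange handle in scene,wrist,top pictures numbered k'
    G=s['tcp_pos']+[0,0,.019]; pl=[]
    for n in ('s','w','t'):
        f=f'{n}{k}'; u,v=proj(f,G-[0,0,.03])[0].astype(int); r=60 if n=='w' else 28
        m=seg(f,(4,150,50),(17,255,255),(max(u-r,0),max(v-r,0),u+r,v+r))[1]
        c,l,st,ce=cv2.connectedComponentsWithStats(m)
        if c<2: continue
        o=sorted(range(1,c),key=lambda i:-st[i,4])
        ys,xs=np.nonzero(l==o[0]); li=cv2.fitLine(np.c_[xs,ys].astype(np.float32),cv2.DIST_L2,0,.01,.01).ravel()
        if show: print(n,li.round(2),st[o[0],4])
        pl.append(plane(f,li[2:],li[2:]+20*li[:2]))
    Rm=R.from_quat(s['tool_rot']).as_matrix()
    for ids in ((0,1),(0,1,2)):
        if max(ids)>=len(pl): continue
        A=np.array([pl[i][0] for i in ids]); b=np.array([pl[i][1] for i in ids]); d=np.linalg.svd(A)[2][2]; d*=np.sign(d[2])
        p=np.linalg.lstsq(A,b,rcond=None)[0]; p=p+d*(G[2]-p[2])/d[2]; td=Rm.T@d
        print(ids,'dir',d.round(3),'tilt x,y deg',np.degrees(np.arctan2(-td[0],-td[2])).round(1),np.degrees(np.arctan2(td[1],-td[2])).round(1),'axis at G minus G mm',((p-G)*1e3).round(1))
E
python3 - <<'E'
from axis import *
axis(10,manip.sense())
E
```

```text
s [1.0000e-01 9.9000e-01 1.3228e+02 2.0480e+02] 254
w [  0.     1.   258.41 251.16] 2483
(0, 1) dir [0.21  0.083 0.974] tilt x,y deg 13.1 0.1 axis at G minus G mm [11.   3.8  0. ]
```

>>> drive_tool --deltas '[[[3,0,0,0],[6,0,0,0],[8,0,0,0],[8,0,0,0]]]'

```text
t: 13.27
tcp_pos: [0.4866, -0.2949, 0.1542]
tool_rot: [-0.179, 0.984, -0.001, 0.001]
force: [5.5, 2.2, -0.0]
finger_gap: 0.24
gripper_force: 65.5
```

>>> drive_tool --deltas '[[[-5,0,0,0],[-25,0,0,0],[-50,0,-10,0],[-70,0,-20,0],[-80,0,-20,0]]]'

```text
t: 13.68
tcp_pos: [0.5618, -0.2663, 0.1747]
tool_rot: [-0.181, 0.984, -0.001, -0.0]
force: [0.8, -0.3, -0.9]
finger_gap: 0.238
gripper_force: 65.3
```

>>> drive_tool --deltas '[[[0,0,0,0],[0,0,0,0]]]'

```text
t: 13.85
tcp_pos: [0.5588, -0.2658, 0.1724]
tool_rot: [-0.18, 0.984, 0.001, -0.002]
force: [-0.0, 0.0, -2.4]
finger_gap: 0.237
gripper_force: 65.3
```

Run:
```python
from axis import *
s=manip.sense(); print(s['t'],s['tcp_pos'].round(4),s['gripper_force'],s['finger_gap'],s['force'].round(1))
np.save('pics/s11.npy',np.r_[s['tcp_pos'],s['tool_rot']])
for n,f in(('scene','s11'),('wrist','w11'),('top','t11')): snap(n,f)
axis(11,s)
for th in(-5,0,5,10):
    G,d=model('w11',s,np.radians(th),0); print(th,[proj(f,[G+d*.018,G-d*.066,G-d*.142]).round(1).tolist() for f in('w11','s11','t11')])
c=[]
for f,h in(('s11',38),('w11',75),('t11',38)):
    u,v=proj(f,s['tcp_pos']-[0,0,.03])[0].astype(int); u0,v0=max(u-h//3*2,0),max(v-h,0); print(f,'crop origin',u0,v0,'scale',260/(h*4//3))
    a=cv2.imread(f'pics/{f}.png')[v0:v0+2*h,u0:u0+h*4//3]; c.append(cv2.resize(a,(260,390),interpolation=2))
cv2.imwrite('pics/c11.png',np.hstack(c))
```

```text
13.85 [ 0.5588 -0.2658  0.1724] 65.25367140769958 0.2373745763403059 [-0.   0.  -2.4]
s [1.1000e-01 9.9000e-01 1.5906e+02 2.0960e+02] 282
w [  0.     1.   258.38 254.06] 2257
(0, 1) dir [0.14  0.051 0.989] tilt x,y deg 8.4 0.0 axis at G minus G mm [10.6  3.6  0. ]
-5 [[[259.3, 298.1], [258.9, 229.5], [258.7, 202.0]], [[150.2, 185.1], [162.6, 224.4], [172.3, 255.3]], [[367.5, 188.5], [356.0, 193.7], [347.3, 197.6]]]
0 [[[259.3, 301.5], [258.9, 221.5], [258.7, 189.0]], [[150.9, 185.4], [160.3, 223.4], [167.7, 253.0]], [[367.2, 187.8], [356.9, 196.0], [349.1, 202.3]]]
5 [[[259.3, 304.5], [258.9, 213.7], [258.7, 176.0]], [[151.5, 185.7], [158.0, 222.1], [163.0, 250.3]], [[366.9, 187.1], [357.9, 198.3], [351.0, 206.8]]]
10 [[[259.3, 307.4], [258.9, 206.1], [258.7, 162.9]], [[152.2, 186.1], [155.7, 220.7], [158.3, 247.2]], [[366.6, 186.5], [358.9, 200.5], [353.0, 211.3]]]
s11 crop origin 134 178 scale 5.2
w11 crop origin 208 157 scale 2.6
t11 crop origin 334 156 scale 5.2
```

View pics/c11.png

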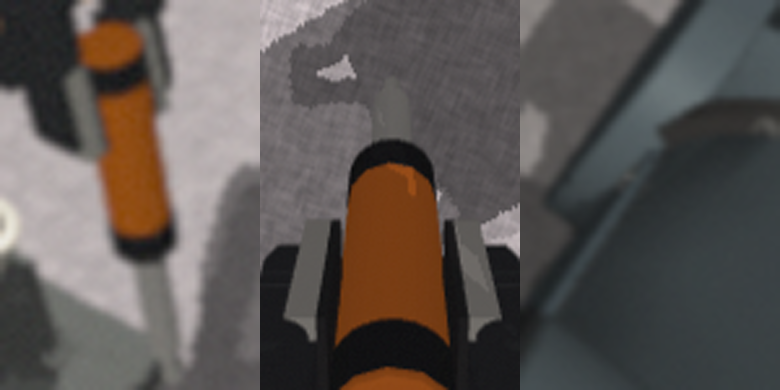

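The wrist crop shows the bit's tip at native (258,188) and the handle centred. The scene crop shows the handle leaning slightly, with a slope of about 0.16 where upright would be 0.25, so roughly 6° remain. I'll fit the cylinder's edge to get a number.

```bash
cat > edge.py <<'E'
from tilt import *
from scipy.optimize import least_squares
def redge(f,r0,r1,u0,u1):
    'right edge (sub-pixel) of the orange handle per row'
    hs=cv2.cvtColor(cv2.imread(f'pics/{f}.png'),cv2.COLOR_BGR2HSV)[:,:,1].astype(float); o=[]
    for v in range(r0,r1):
        p=hs[v,u0:u1]; k=np.nonzero(p>110)[0]
        if len(k)<4: continue
        k=k[-1]
        if k+1<len(p): o.append((v,u0+k+(p[k]-110)/(p[k]-p[k+1]+1e-9)))
    return np.array(o)
def mod(f,G,Rm,e,th,rows):
    d=Rm@np.array([-np.sin(th),0,-np.cos(th)]); c=G+Rm[:,0]*e
    a=np.linspace(0,2*np.pi,120); x=np.cross(d,[0,1,0.]); x/=np.linalg.norm(x); y=np.cross(d,x)
    ring=.011*(np.outer(np.cos(a),x)+np.outer(np.sin(a),y))
    pts=[]
    for k in(-.066,.01):
        q=proj(f,c+d*k+ring); pts.append(q)
    # silhouette line: tangent on the right = extreme in the normal of the axis
    ax=(pts[0]-pts[1]).mean(0); n=np.array([ax[1],-ax[0]]); n*=np.sign(n[0])
    A,B=[p[np.argmax(p@n)] for p in pts]
    return A[0]+(rows-A[1])*(B[0]-A[0])/(B[1]-A[1])
def run(f,s,r0,r1,u0,u1):
    Rm=R.from_quat(s['tool_rot']).as_matrix(); G=s['tcp_pos']-.019*Rm[:,2]
    E=redge(f,r0,r1,u0,u1); print(E.round(1).tolist())
    q=least_squares(lambda p:mod(f,G,Rm,p[0]/1e3,p[1]/10,E[:,0])-E[:,1],[0,0],loss='soft_l1',f_scale=.3)
    print('offset mm',q.x[0].round(1),'tilt deg',np.degrees(q.x[1]/10).round(2),'res',q.fun.round(2).tolist())
E
python3 - <<'E'
from edge import *
a=np.load('pics/s11.npy'); s=dict(tcp_pos=a[:3],tool_rot=a[3:])
run('s11',s,196,222,140,185)
im=cv2.imread('pics/w11.png'); print([int(x) for x in im[175:225,258].mean(1)])
from m1 import seg
print(seg('w11',(4,150,60),(17,255,255),(200,150,320,335),60)[0])
E
```

```text
[[196.0, 162.9], [197.0, 163.1], [198.0, 163.3], [199.0, 163.3], [200.0, 163.1], [201.0, 163.0], [202.0, 163.0], [203.0, 163.1], [204.0, 163.4], [205.0, 163.7], [206.0, 163.8], [207.0, 163.9], [208.0, 164.1], [209.0, 164.4], [210.0, 164.7], [211.0, 164.8], [212.0, 164.9], [213.0, 165.0], [214.0, 165.1], [215.0, 165.4], [216.0, 165.6], [217.0, 165.8], [218.0, 165.9], [219.0, 166.2], [220.0, 166.2], [221.0, 166.1]]
offset mm -5.8 tilt deg 5.37 res [-0.39, -0.52, -0.49, -0.35, 0.01, 0.26, 0.38, 0.42, 0.28, 0.16, 0.2, 0.2, 0.2, 0.03, -0.07, -0.03, -0.04, 0.04, 0.06, -0.06, -0.12, -0.14, -0.12, -0.24, -0.08, 0.17]
[84, 80, 81, 84, 83, 83, 81, 80, 82, 79, 79, 88, 95, 95, 95, 98, 97, 97, 97, 97, 97, 96, 96, 97, 96, 97, 97, 96, 96, 97, 97, 97, 96, 96, 97, 63, 27, 20, 19, 21, 19, 19, 17, 16, 37, 73, 80, 71, 67, 67]
[(2234, array([258.4, 253.9])), (1557, array([258.4, 317.3]))]
```

>>> drive_tool --deltas '[[[10,0,4,0],[30,0,12,0],[50,0,20,0],[65,0,20,0],[74,0,20,0]]]'

```text
t: 14.42
tcp_pos: [0.4881, -0.2928, 0.1529]
tool_rot: [-0.179, 0.984, 0.001, -0.001]
force: [-0.5, 0.1, -2.0]
finger_gap: 0.242
gripper_force: 65.2
```

>>> drive_tool --deltas '[[[4,0,0,0],[8,0,0,0],[11,0,0,0],[13,0,0,0],[13,0,0,0]]]'

```text
t: 14.83
tcp_pos: [0.4823, -0.2983, 0.1552]
tool_rot: [-0.179, 0.984, -0.002, 0.004]
force: [4.9, 2.7, -1.0]
finger_gap: 0.24
gripper_force: 65.4
```

>>> drive_tool --deltas '[[[-5,0,0,0],[-25,0,0,0],[-50,0,-10,0],[-70,0,-20,0],[-80,0,-20,0]]]'

```text
t: 15.25
tcp_pos: [0.5573, -0.2691, 0.1759]
tool_rot: [-0.181, 0.984, -0.002, 0.002]
force: [1.1, -0.4, -0.5]
finger_gap: 0.243
gripper_force: 65.4
```

>>> drive_tool --deltas '[[[0,0,0,0],[0,0,0,0],[0,0,0,0]]]'

```text
t: 15.5
tcp_pos: [0.5523, -0.2686, 0.1726]
tool_rot: [-0.18, 0.984, 0.001, -0.001]
force: [-0.6, -1.5, -1.1]
finger_gap: 0.245
gripper_force: 65.4
```

Run:
```python
from edge import *
from axis import axis
s=manip.sense(); print(s['t'],s['tcp_pos'].round(4),s['gripper_force'],s['force'].round(1))
np.save('pics/s12.npy',np.r_[s['tcp_pos'],s['tool_rot']])
for n,f in(('scene','s12'),('wrist','w12')): snap(n,f)
u,v=proj('s12',s['tcp_pos']-[0,0,.02])[0].astype(int); print(u,v)
run('s12',s,202,221,140,185)
a=np.load('pics/s11.npy'); run('s11',dict(tcp_pos=a[:3],tool_rot=a[3:]),202,221,140,185)
im=cv2.imread('pics/w12.png'); print([int(x) for x in im[175:225,258].mean(1)])
print(seg('w12',(4,150,60),(17,255,255),(200,150,320,335),60)[0])
# far background contrast for bit in scene: columns of row profile
g=cv2.imread('pics/s12.png').astype(int)
for r in range(224,262,4): print(r,g[r,148:184].mean(1).astype(int).tolist())
```

```text
15.5 [ 0.5523 -0.2686  0.1726] 65.41059851646423 [-0.6 -1.5 -1.1]
154 210
[[202.0, 160.8], [203.0, 161.0], [204.0, 161.3], [205.0, 161.6], [206.0, 161.7], [207.0, 161.9], [208.0, 162.1], [209.0, 162.4], [210.0, 162.6], [211.0, 162.8], [212.0, 163.0], [213.0, 163.2], [214.0, 163.6], [215.0, 163.8], [216.0, 164.0], [217.0, 164.3], [218.0, 164.4], [219.0, 164.4], [220.0, 164.3]]
offset mm -5.2 tilt deg 1.28 res [0.05, 0.1, 0.02, -0.06, -0.03, 0.01, 0.03, -0.05, -0.04, 0.02, 0.06, 0.02, -0.1, -0.08, -0.1, -0.16, -0.08, 0.12, 0.45]
[[202.0, 163.0], [203.0, 163.1], [204.0, 163.4], [205.0, 163.7], [206.0, 163.8], [207.0, 163.9], [208.0, 164.1], [209.0, 164.4], [210.0, 164.7], [211.0, 164.8], [212.0, 164.9], [213.0, 165.0], [214.0, 165.1], [215.0, 165.4], [216.0, 165.6], [217.0, 165.8], [218.0, 165.9], [219.0, 166.2], [220.0, 166.2]]
offset mm -4.3 tilt deg 3.47 res [0.05, 0.12, 0.01, -0.08, -0.0, 0.02, 0.05, -0.08, -0.16, -0.09, -0.07, 0.04, 0.1, -0.0, -0.02, -0.01, 0.03, -0.05, 0.13]
[81, 81, 81, 83, 84, 86, 84, 84, 84, 81, 80, 82, 78, 81, 83, 83, 81, 80, 79, 90, 94, 93, 93, 95, 94, 95, 95
[... 1130 characters left out ...]
1, 86, 86, 82, 85, 85, 83, 87, 93, 103, 105, 101, 105, 108, 109]
248 [110, 112, 110, 110, 108, 109, 110, 109, 109, 108, 109, 108, 93, 72, 61, 65, 88, 107, 110, 98, 80, 80, 85, 87, 86, 86, 84, 86, 85, 83, 82, 85, 83, 83, 85, 87]
252 [109, 110, 110, 112, 109, 110, 110, 109, 111, 108, 102, 82, 60, 53, 54, 55, 63, 85, 106, 107, 95, 90, 88, 90, 89, 88, 83, 84, 81, 82, 83, 84, 87, 87, 89, 86]
256 [113, 112, 111, 112, 110, 107, 106, 99, 85, 72, 58, 59, 68, 76, 82, 87, 84, 86, 82, 82, 84, 84, 85, 83, 80, 79, 83, 84, 86, 87, 87, 88, 88, 86, 85, 84]
260 [111, 107, 99, 86, 75, 61, 58, 73, 103, 128, 139, 118, 91, 83, 84, 85, 86, 83, 85, 87, 87, 86, 82, 83, 80, 86, 84, 87, 83, 83, 84, 85, 86, 86, 87, 86]
```

The tilt is now within about ±1.5°. I'll raise the driver, carry it gently over to the pillar and look from there.

>>> drive_tool --deltas '[[[0,0,-8,0],[0,0,-25,0],[0,0,-42,0],[0,0,-56,0],[0,0,-62,0]]]'

```text
t: 16.02
tcp_pos: [0.5544, -0.27, 0.2383]
tool_rot: [-0.179, 0.984, -0.002, 0.001]
force: [-0.0, 0.3, -0.9]
finger_gap: 0.24
gripper_force: 65.4
```

>>> drive_tool --deltas '[[[-3,10,0,0],[-8,29,0,0],[-14,53,0,0],[-22,79,0,0],[-30,108,0,0]]]'

```text
t: 16.43
tcp_pos: [0.5426, -0.1559, 0.2345]
tool_rot: [-0.179, 0.984, 0.001, -0.001]
force: [-0.0, 0.8, -1.8]
finger_gap: 0.241
gripper_force: 65.4
```

>>> drive_tool --deltas '[[[-8,29,0,0],[-16,58,0,0],[-24,87,0,0],[-32,116,0,0],[-40,145,0,0]]]'

```text
t: 16.85
tcp_pos: [0.5283, -0.0054, 0.2347]
tool_rot: [-0.179, 0.984, 0.001, -0.001]
force: [-0.1, 0.6, -1.2]
finger_gap: 0.242
gripper_force: 65.4
```

>>> drive_tool --deltas '[[[-7,27,0,0],[-14,52,0,0],[-21,75,0,0],[-26,95,0,0],[-30,111,0,0]]]'

```text
t: 17.27
tcp_pos: [0.5168, 0.1091, 0.2346]
tool_rot: [-0.18, 0.984, 0.001, -0.001]
force: [-0.6, 0.4, -0.3]
finger_gap: 0.242
gripper_force: 65.4
```

>>> drive_tool --deltas '[[[-4,15,0,0],[-8,30,0,0],[-11,43,0,0],[-14,53,0,0],[-16,60,0,0]]]'

```text
t: 17.68
tcp_pos: [0.5113, 0.1699, 0.2349]
tool_rot: [-0.18, 0.984, 0.0, -0.001]
force: [-0.1, -0.2, -1.0]
finger_gap: 0.24
gripper_force: 65.4
```

>>> drive_tool --deltas '[[[0,0,0,0],[0,0,0,0],[0,0,0,0]]]'

```text
t: 17.93
tcp_pos: [0.5126, 0.1682, 0.2354]
tool_rot: [-0.179, 0.984, -0.0, -0.0]
force: [-0.6, -0.6, -0.9]
finger_gap: 0.241
gripper_force: 65.4
```

Run:
```python
from edge import *
s=manip.sense(); print(s['t'],s['tcp_pos'].round(4),s['tool_rot'].round(3),s['gripper_force'],s['force'].round(1),s['q'].round(2))
np.save('pics/s13.npy',np.r_[s['tcp_pos'],s['tool_rot']])
for n,f in(('scene','s13'),('wrist','w13'),('top','t13')): snap(n,f)
G=s['tcp_pos']+[0,0,.019]; Rm=R.from_quat(s['tool_rot']).as_matrix()
for f in('s13','w13','t13'): print(f,'handle top, orange low, tip, pillar top',proj(f,[G+[0,0,.018],G-[0,0,.064],G-Rm[:,0]*.005-[0,0,.142],[.5153,.1706,.06]]).round(1).tolist())
g=cv2.imread('pics/w13.png'); print('w col',[(r,g[r,258].tolist()) for r in range(170,226,2)])
for r in (195,199,203): print('w row',r,[(c,g[r,c].tolist()) for c in range(238,280,3)])
m=seg('s13',(4,150,50),(17,255,255),(260,60,380,200),5)[0]; print('scene orange',m)
m=seg('t13',(4,130,50),(20,255,255),(120,150,260,300),5)[0]; print('top orange',m)
```

```text
17.9333 [0.5126 0.1682 0.2354] [-0.179  0.984 -0.    -0.   ] 65.41198968887329 [-0.6 -0.6 -0.9] [ 0.11  0.41  1.64 -0.    1.09 -1.82]
s13 handle top, orange low, tip, pillar top [[325.2, 81.7], [322.2, 116.3], [321.4, 146.1], [319.4, 163.8]]
w13 handle top, orange low, tip, pillar top [[259.7, 300.0], [259.2, 221.9], [259.0, 193.6], [260.1, 177.5]]
t13 handle top, orange low, tip, pillar top [[154.6, 196.4], [163.4, 204.1], [169.8, 208.2], [173.6, 212.6]]
w col [(170, [12, 15, 92]), (172, [19, 22, 113]), (174, [39, 91, 116]), (176, [42, 93, 120]), (178, [42, 94, 121]), (180, [43, 94, 121]), (182, [42, 93, 119]), (184, [42, 92, 120]), (186, [91, 99, 114]), (188, [105, 110, 115]), (190, [104, 110, 114]), (192, [104, 110, 114]), (194, [86, 89, 92]), (196, [80, 83, 85]), (198, [81, 84, 86]), (200, [82, 84, 86]), (202, [94, 96, 98]), (204, [93, 94, 98]), (206, [94, 97, 100]), (208, [94, 96, 100]), (210, [81, 83, 86]), (212, [81, 83, 85]), (214, [81, 82, 85]), (216, [21, 20, 20]), (218, [13, 13, 12]), (220, [15, 12, 12]), (222, [16, 14, 15]), (224, [18, 45, 89])]
w row 195 [(238, [94, 93, 
[... 565 characters left out ...]
11, 116]), (271, [104, 109, 113]), (274, [104, 109, 113]), (277, [102, 108, 112])]
w row 203 [(238, [107, 109, 114]), (241, [145, 153, 159]), (244, [130, 137, 143]), (247, [106, 112, 116]), (250, [107, 113, 118]), (253, [77, 80, 82]), (256, [87, 90, 92]), (259, [81, 83, 86]), (262, [81, 82, 84]), (265, [82, 85, 87]), (268, [104, 109, 114]), (271, [102, 108, 113]), (274, [103, 110, 114]), (277, [103, 109, 113])]
scene orange [(22, array([329.7,  82. ])), (184, array([326.5, 103.8])), (9, array([335.2, 154.4])), (9, array([319.7, 166.3])), (10, array([371.7, 169.1])), (27, array([357.5, 183. ]))]
top orange [(23, array([168.8, 170.9])), (30, array([160.6, 201.2])), (24, array([174.5, 212.5]))]
```

Run:
```python
from edge import *
a=np.load('pics/s13.npy'); s=dict(tcp_pos=a[:3],tool_rot=a[3:]); Rm=R.from_quat(a[3:]).as_matrix(); T=a[:3]
hs=cv2.inRange(cv2.cvtColor(cv2.imread('pics/w13.png'),cv2.COLOR_BGR2HSV),(10,120,60),(28,255,255)); k=np.zeros_like(hs); k[160:195,235:285]=1
ys,xs=np.nonzero(hs*k); print('brass',len(xs),xs.mean(),ys.mean(),xs.min(),xs.max(),ys.min(),ys.max())
pt=atz('w13',(xs.min()+xs.max())/2,(ys.min()+ys.max())/2,.06); tip=atz('w13',258.3,194.8,T[2]+.019-.142)
print('pillar top',pt.round(4),'tip',tip.round(4),'tool mm',(Rm.T@(pt-tip)*1e3).round(1),'TCP->tip',((tip-T)*1e3).round(1))
print('top cam pillar',atz('t13',174.5,212.5,.06).round(4),'scene cam',atz('s13',319.7,166.3,.06).round(4))
run('s13',s,93,117,310,350)
g=cv2.imread('pics/s13.png').astype(int)
for r in range(116,172,3): print(r,g[r,308:346].mean(1).astype(int).tolist())
```

```text
brass 138 260.0217391304348 178.95652173913044 254 266 173 185
pillar top [0.5169 0.1711 0.06  ] tip [0.5185 0.1698 0.1124] tool mm [ 1.   1.8 52.4] TCP->tip [   6.     1.6 -123. ]
top cam pillar [0.5157 0.1684 0.06  ] scene cam [0.5243 0.163  0.06  ]
[]Traceback (most recent call last):
  File "<stdin>", line 8, in <module>
  File "edge.py", line 26, in run
    q=least_squares(lambda p:mod(f,G,Rm,p[0]/1e3,p[1]/10,E[:,0])-E[:,1],[0,0],loss='soft_l1',f_scale=.3)
    return func(*args, **kwargs)
    vector_fun = VectorFunction(
        fun_wrapped,
    ...<6 lines>...
        workers=workers
    )
    self._update_fun()
    ~~~~~~~~~~~~~~~~^^
    self.f = self.fun_wrapped(xp_copy(self.x))
             ~~~~~~~~~~~~~~~~^^^^^^^^^^^^^^^^^
    return np.atleast_1d(self.fun(x))
                         ~~~~~~~~^^^
    return self.f(x, *self.args, **self.kwargs)
           ~~~~~~^^^^^^^^^^^^^^^^^^^^^^^^^^^^^^
  File "edge.py", line 26, in <lambda>
    q=least_squares(lambda p:mod(f,G,Rm,p[0]/1e3,p[1]/10,E[:,0])-E[:,1],[0,0],loss='soft_l1',f_scale=.3)
                                                         ~^^^^^
IndexError: too many indices for array: array is 1-dimensional, but 2 were indexed
```

>>> drive_tool --deltas '[[[0,1,6,0],[1,2,13,0],[1,2,18,0],[1,2,21,0],[1,2,22,0]]]'

```text
t: 18.5
tcp_pos: [0.5103, 0.1701, 0.2125]
tool_rot: [-0.18, 0.984, 0.0, -0.001]
force: [-0.9, 0.4, -1.6]
finger_gap: 0.243
gripper_force: 65.4
```

>>> drive_tool --deltas '[[[0,0,0,0],[0,0,0,0],[0,0,0,0],[0,0,0,0]]]'

```text
t: 18.83
tcp_pos: [0.5112, 0.1703, 0.2139]
tool_rot: [-0.18, 0.984, -0.0, 0.0]
force: [0.1, 0.2, -0.3]
finger_gap: 0.243
gripper_force: 65.4
```

Run:
```python
from edge import *
s=manip.sense(); print(s['t'],s['tcp_pos'].round(4),s['gripper_force'],s['force'].round(1)); T=s['tcp_pos']; Rm=R.from_quat(s['tool_rot']).as_matrix(); G=T+[0,0,.019]
np.save('pics/s14.npy',np.r_[s['tcp_pos'],s['tool_rot']])
for n,f in(('scene','s14'),('wrist','w14')): snap(n,f)
hs=cv2.inRange(cv2.cvtColor(cv2.imread('pics/w14.png'),cv2.COLOR_BGR2HSV),(10,120,60),(28,255,255)); k=np.zeros_like(hs); k[165:205,235:285]=1
ys,xs=np.nonzero(hs*k); print('brass',len(xs),xs.min(),xs.max(),ys.min(),ys.max())
g=cv2.imread('pics/w14.png').astype(int); print('w col',[(r,g[r,258].tolist()) for r in range(176,224,2)])
for r in (197,200): print('w row',r,g[r,245:275].mean(1).astype(int).tolist())
g=cv2.imread('pics/s14.png').astype(int); b=proj('s14',[G+[0,0,.018],G-[0,0,.064],G-[0,0,.072],G-Rm[:,0]*.005-[0,0,.142],[.5169,.1711,.06]]).round(1); print('scene pred',b.tolist())
for r in range(112,176,3): print(r,g[r,308:342].mean(1).astype(int).tolist(),g[r,322].tolist())
print(redge('s14',95,135,310,350).round(1).tolist())
```

```text
18.8333 [0.5112 0.1703 0.2139] 65.41266560554504 [ 0.1  0.2 -0.3]
brass 154 251 264 178 191
w col [(176, [19, 20, 109]), (178, [30, 66, 105]), (180, [42, 94, 121]), (182, [43, 95, 122]), (184, [43, 96, 123]), (186, [43, 95, 122]), (188, [42, 95, 123]), (190, [43, 95, 121]), (192, [72, 89, 115]), (194, [87, 91, 94]), (196, [82, 84, 87]), (198, [82, 84, 87]), (200, [93, 95, 97]), (202, [95, 97, 99]), (204, [95, 97, 100]), (206, [96, 99, 103]), (208, [84, 85, 88]), (210, [83, 84, 88]), (212, [83, 84, 87]), (214, [83, 84, 86]), (216, [23, 23, 23]), (218, [17, 16, 16]), (220, [14, 12, 13]), (222, [16, 16, 15])]
w row 197 [112, 113, 111, 110, 113, 114, 115, 112, 111, 112, 102, 81, 87, 84, 82, 81, 79, 104, 112, 109, 111, 113, 114, 111, 111, 112, 109, 108, 109, 109]
w row 200 [113, 112, 110, 112, 113, 115, 115, 109, 96, 86, 89, 92, 94, 95, 85, 86, 85, 85, 86, 100, 113, 114, 113, 111, 112, 110, 109, 109, 109, 109]
scene pred [[324.6, 90.8], [321.7, 124.2], [321.4, 127.3], [321.0, 153.2], [320.0, 164.0]]
112 [172, 170, 171, 170, 169, 170, 170, 172, 170, 174, 173, 169, 152, 112, 77, 67, 70, 71,
[... 3297 characters left out ...]
66, 154, 119, 79, 79, 85, 82, 78, 100, 163, 195, 199, 199, 200, 199, 200, 199, 184, 157, 123, 102, 97, 104, 125, 171, 199, 204, 203] [80, 90, 132]
169 [166, 163, 165, 164, 163, 163, 166, 148, 108, 68, 55, 54, 49, 62, 108, 167, 194, 200, 199, 199, 200, 201, 201, 201, 203, 204, 203, 203, 205, 205, 206, 205, 207, 207] [89, 96, 140]
172 [164, 164, 155, 140, 126, 121, 121, 106, 77, 59, 52, 57, 57, 78, 129, 174, 196, 199, 200, 200, 199, 201, 201, 200, 202, 202, 204, 205, 205, 205, 204, 204, 194, 181] [113, 122, 154]
175 [118, 114, 109, 109, 109, 109, 111, 91, 69, 55, 55, 57, 57, 80, 125, 164, 190, 198, 200, 196, 186, 169, 149, 132, 127, 126, 134, 157, 174, 171, 146, 113, 92, 93] [112, 120, 145]
[]
```

Run:
```python
from h import *
a=np.load('pics/s14.npy'); Rm=R.from_quat(a[3:]).as_matrix(); T=a[:3]
pt=atz('w14',257.5,184.6,.06); tip=atz('w14',258.4,194.2,T[2]+.019-.142)
print(pt.round(4),tip.round(4),'tool mm',(Rm.T@(pt-tip)*1e3).round(1))
c,d=ray('s14',321.3,152.5); n=np.cross(d,[0,0,1.]); n/=np.linalg.norm(n); _,e=ray('s14',319.1,163.8)
p=atz('s14',319.1,163.8,.06); print('scene: pillar',p.round(4),'off the tip plane mm',((p-c)@n*1e3).round(1),'n',n.round(2))
print('scene pillar check: home pillars', [proj('s14',q).round(1).tolist() for q in ([.5169,.1711,.06],[.6231,.1918,.06],[.501,.2441,.06])])
```

```text
[0.5166 0.1709 0.06  ] [0.5165 0.1719 0.0909] tool mm [ 0.3 -0.9 30.9]
scene: pillar [0.5148 0.1699 0.06  ] off the tip plane mm -2.9 n [ 0.72  0.69 -0.  ]
scene pillar check: home pillars [[[320.0, 164.0]], [[357.5, 180.1]], [[335.9, 152.4]]]
```

>>> drive_tool --deltas '[[[1,-1,1,0],[1,-1,1,0],[1,-1,1,0],[1,-1,1,0],[1,-1,1,0]]]'

```text
t: 19.35
tcp_pos: [0.5104, 0.169, 0.2126]
tool_rot: [-0.18, 0.984, 0.0, 0.0]
force: [-0.1, -0.1, -1.8]
finger_gap: 0.242
gripper_force: 65.4
```

Run:
```python
from h import *
s=manip.sense(); print(s['t'],s['tcp_pos'].round(4),s['qd'].round(3),s['gripper_force'])
print(manip.sign_off())
```

```text
19.35 [0.5104 0.169  0.2126] [ 0.001  0.002 -0.    -0.002  0.     0.   ] 65.41267991065979
the job is handed in; nothing more can be done
None
```

I handed the job in at 19.4 s: the pillar is fully home in the bore and released, and the driver is held upright to within about 1–1.5°, its bit about 3 cm above the brass top and centred to about 2 mm, by my camera measurements.

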